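# Latch the card stand and hold a spring clip gaping over the card

### The job

The card stand is still unlatched: first swing its raised latch bar down until it lies fully home in its catch. Then squeeze the spring clip open, take it off its rail and hold it wide open, squarely astride the middle of the card's top edge, well down over the edge but not touching the card, so that I can slip a sample under it. Finish still holding the clip open there, do not let it bite; leave the card upright in its groove and the other things on the cabinet undisturbed.

Things in the scene. Friction and masses are not known exactly. Their poses are not given: they have to be found in the camera images.
- card_stand: Wooden stand fixed to the surface, base 50 x 140 x 12 mm, with a groove along its y in which the white card stands. Origin: on the surface, under the card's middle. x is normal to the card's faces, y along the card, z up. The latch is on its -x side, 17 mm before the card's middle plane: hinge at y = +60 mm, catch (steel fork 38 mm high, 8 mm long, 18 mm across) at y = -54 mm.
- latch (a joint): Aluminium latch bar, 8 x 8 mm: its angle in rad above level about an axis along the stand's x at point latch_hinge. 0 = level, at its stop, resting in the catch; starts at 0.8 to 1.25. It points up and to the stand's -y, and closes by its free end moving to -y and down. Friction holds it where it is left; about 1 N at the end moves it. A rubber pad on it points at the card, not touching.
- latch_hinge (a point): Point on the latch's hinge axis, 30 mm above the surface, at x = -17, y = +60 mm of the stand; axes as the stand's.
- latch_tab (a point): Point on the upper face of the flat tab that ends the latch bar, 148 mm from the hinge along the bar; z is that face's outward normal (up when closed), -y points along the bar to its free end. The tab is 20 mm wide (x), 7 mm thick (upper face 4 mm off the line through the hinge) and reaches from 124 to 165 mm from the hinge.
- card: Stiff white card, loose in the groove with 0.5 mm play each side: 4 mm thick (x), 90 mm wide (y), 72 mm high. Origin: middle of its lower edge, 12 mm above the surface; z up. Its top edge is 84 mm above the surface; the groove hides the lowest 14 mm.
- card_top (a point): Middle of the card's top edge; axes as the card's.
- clip_rail: Fixed wooden base 70 x 90 x 12 mm (place and yaw vary) with an upright aluminium blade along its y, 4 mm thick (x), 80 mm long, top 48 mm above the surface. Origin on the surface under the middle. The clip sits astride the blade.
- clip: Loose grey spring clip like a large clothes peg, jaws down, handles up, 24 mm wide along its y (28 mm at the steel spring barrel), about 90 g. Origin: its pivot axis, in the middle of the 14 mm barrel, which rests on the blade top, 55 mm above the surface at the start; z up; x is the direction in which jaws open and handles are squeezed. Handles reach 48 mm above, jaw tips 38 mm below the origin.
- clip_arm (a joint): Angle of each clip arm (the two mirror each other): 0 = parked on the 4 mm blade, -0.05 = shut, 0.30 = fully open at the stop; jaw gap = 4 mm + 76 mm x angle. Parked, the handles flare upwards: outer width 48 mm at 38 mm, 39 mm at 25 mm above the origin; fully squeezed they are parallel, 23 mm wide. About 8 N on each handle opens it fully; the spring shuts it when let go.
- clip_mouth (a point): Point midway between the two jaw tips, 38 mm below the clip's origin; axes as the clip's.
- tape: Bystander: roll of masking tape lying flat, 96 mm across, 25 mm high; origin at its underside.
- vase: Bystander: small printed vase, 44 mm across, 70 mm high; origin at its underside.
- tin: Bystander: round grey tin, 43 mm across, 21 mm high; origin at its underside.
- pot: Bystander: paint pot, 36 mm across, 42 mm high; origin at its underside.
- block: Bystander: sanding block, 48 x 68 x 24 mm; origin at its underside.
- glue: Bystander: glue stick standing upright, 27 mm across, 92 mm high; origin at its underside.

How it is judged:
By the outcome, as a careful person would: the job done as asked, in the order asked, and still so for the second after the job is handed in, while the arm keeps its last pose, push and grip.
It also fails if it takes over 58 s, if anything falls off the work surface, if the arm or the gripper's body presses on something with over 40 N, if the wrist force passes 120 N, or if a joint passes its speed limit or range.

### The arm

A 7-joint arm with a two-finger parallel gripper is mounted at the origin on a cart in front of the work surface, level with it; the furniture and walls round the work are solid. World frame = base frame: x ahead of the robot, y to its left, z up, the work surface at z = 0. Lengths are in mm, angles in rad, forces in N, time in s.
With the tool pointing down it reaches from about 425 to 925 mm from the base axis. Payload 6.8 kg.
Tool frame: the origin (TCP) lies between the finger pads; the fingertips stand ctrl.tips_ahead ahead of it and the grasp point (between the pads) lies 5 mm behind it (ctrl.tips_ahead is the distance from the TCP to the fingertips, in mm); x points along the fingers, y is the direction in which the jaws open and shut, and the axes are right-handed (so a half turn about x gives the same grasp; the last joint's range is limited). The gripper opens to 88 mm and grips with 3 to 60 N. Pads are 20 mm wide; open, the fingers measure 115 mm over their backs; the gripper's body (75 mm by 178 mm) begins 61 mm behind the grasp point.
Start: joints at [-1.362, 0.477, 0.022, 1.555, -0.011, 1.109, -0.083], TCP at [210.277, 641.428, 236.664] pointing down, gripper open.
Joint ranges: [-2.96, 2.96], [-0.34, 2.1], [-1.41, 1.46], [0.24, 2.44], [-1.37, 4.51], [0.17, 1.92], [-2.96, 2.96]. Speed limits (rad/s): [2.39, 2.39, 3.14, 3.14, 3.14, 3.14, 3.14].

### API

Orientations are given as a unit quaternion [x, y, z, w].
In Python, from rig import ctrl gives the robot as it stands. The module is installed in compiled form; this text tells all that it offers.
- The arm moves only by the tool play_rows, never from a script. Its argument "targets" is a list of rows, each a list of 5 numbers: the shift along the world's x, y, z in m, then the turn about the world's z in rad, then the closure, from 0 (fully open) to 1 (shut). A call has 1 to 12 rows; each row is the pose to reach, as a shift and turn from the pose measured when the call began; what a row does not reach only later rows make up. A row lasts 1/8 s, in which the tool goes at most 62.5 mm and 10.7 degrees, less where a joint would pass 70% of its speed; a pose out of reach is approached as far as the arm can. A call with a gripper value outside its range is refused whole. The fingers move at their own pace and stop on an object; "squeeze" is the grip in N (left out, the last holds). Time passes only in rows, so rows that repeat a pose let the fingers close. It gives the time, the measured TCP pose, the force and the opening at its end, in the units of the state.
- ctrl.read_state(): the state, without advancing time (a new reading comes with each control period).
- ctrl.camera(name): name is "side" or "top" or "wrist"; returns a dict with "color" (420x560x3 uint8, red, green, blue), "vertical_fov" (degrees; the focal length in pixels is half the picture's height over the tangent of half this angle, whatever the lens; pixels are square), "cx", "cy" (the principal point, pixels), "R" (3x3) and "t" (3): a world point X has camera coordinates R X + t. Camera axes: x right, y down, z forward; pixel columns grow to the right and rows downward; lengths in mm; the calibration is good to about 2 mm. A picture is of the moment at which its call begins. There is no depth.
- ctrl.finish_job(): hands the job in, once; it reports no verdict.
The state is a dict: "t": time; "q": joint angles; "joint_vel": joint speeds; "joint_torque": joint torques, N m; "tool_pos": TCP position; "eef_rot": TCP orientation; "force": force on the tool from outside, world axes, zero at the start; "moment": the same for the moment, N m; "opening": finger opening in mm.
Only numpy, scipy, OpenCV 4.12 (cv2) and the standard library are available. Lean on these libraries where they do the work, as an engineer would, in place of code of your own. Each camera call takes 0.05 s, during which the arm holds its last target.

## Working session

There is one attempt and no reset: what is moved stays moved. The work goes in short steps, Python scripts to look and compute and a tool call to move; the robot and the scene stay as the last step left them, time stands still between calls to the robot, and variables do not carry over. Pictures are saved under pics/ and viewed, and the job is handed in when it is done.

Besides the shell and the picture viewer there is one more tool, called after "Emit:" as name([rows], argument=value, ...), one row to a line, values as JSON. play_rows: Moves the arm, as the interface text tells. Its arguments: {"type":"object","properties":{"targets":{"type":"array","items":{"type":"array","items":{"type":"number"}}},"squeeze":{"type":"number"}},"required":["targets"]}

```bash
ls; mkdir -p pics
cat > h.py <<'E'
import numpy as np, cv2
from rig import ctrl
def shot(n,tag):
    c=ctrl.camera(n); cv2.imwrite(f'pics/{tag}.png',c['color'][:,:,::-1]); 
    np.savez(f'pics/{tag}.npz',**{k:np.asarray(v) for k,v in c.items()}); return c
def load(tag): return dict(np.load(f'pics/{tag}.npz'))
def f(c): return c['color'].shape[0]/2/np.tan(np.radians(c['vertical_fov'])/2)
def ray(c,u,v):
    R=np.array(c['R']);t=np.array(c['t']); d=R.T@np.array([(u-c['cx'])/f(c),(v-c['cy'])/f(c),1]); return -R.T@t,d/np.linalg.norm(d)
def plane(c,u,v,z):
    o,d=ray(c,u,v); return o+d*(z-o[2])/d[2]
def tri(c1,p1,c2,p2):
    o1,d1=ray(c1,*p1);o2,d2=ray(c2,*p2)
    A=np.stack([d1,-d2],1); s=np.linalg.lstsq(A,o2-o1,rcond=None)[0]
    a=o1+s[0]*d1;b=o2+s[1]*d2; return (a+b)/2,np.linalg.norm(a-b)
def proj(c,X):
    x=np.array(c['R'])@np.array(X)+np.array(c['t']); return x[:2]/x[2]*f(c)+[c['cx'],c['cy']]
E
python3 - <<'E'
from h import *
for n in ('side','top','wrist'):
    c=shot(n,n+'0'); print(n,c['vertical_fov'],c['cx'],c['cy'],-np.array(c['R']).T@np.array(c['t']),np.array(c['R'])[2])
s=ctrl.read_state(); print(s, ctrl.tips_ahead)
E
```

```text
pics
side 45.40032195500748 281.31980416020076 209.38716348259183 [ -30.69457904 -424.9157815   971.08119567] [ 0.47434315  0.41109743 -0.7784584 ]
top 50.24197896108439 278.1547940373488 208.4005835720128 [ 334.80531879   40.43730903 1142.85749006] [ 0.16168064 -0.01415926 -0.98674155]
wrist 67.25727287021071 282.47552311309516 209.16265472735503 [135.90041243 665.16409214 383.28498353] [ 0.27225766 -0.09080556 -0.95793012]
{'t': 0.15, 'q': array([-1.36208936,  0.4776023 ,  0.02232993,  1.55617083, -0.01149057,
        1.10932016, -0.08313382]), 'joint_vel': array([ 0.00019976, -0.00051989,  0.0007532 , -0.004012  , -0.00033007,
        0.00107871,  0.00178097]), 'joint_torque': array([ 2.71994810e-03, -5.83288014e+01,  1.53656892e+00, -2.72874320e+01,
       -5.42434515e-02,  1.44820035e-02,  1.05020854e-04]), 'tool_pos': array([210.14742605, 641.00052116, 235.93265542]), 'eef_rot': array([ 0.11105565,  0.69829703, -0.11202249,  0.69821119]), 'force': array([-0.74914289, -1.20372358, -0.14220405]), 'moment': array([-0.03759678,  0.01576829,  0.02044615]), 'opening': 88.00751113246292} 14.0
```

View pics/side0.png

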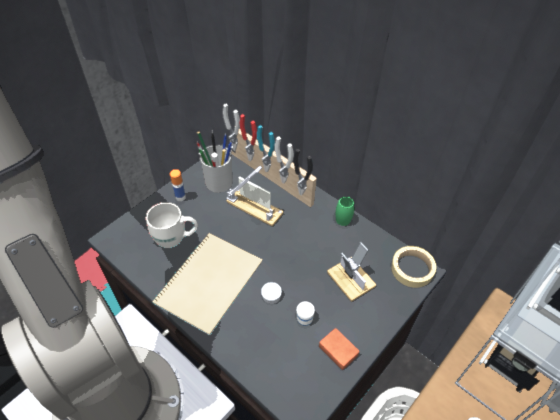

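View pics/top0.png

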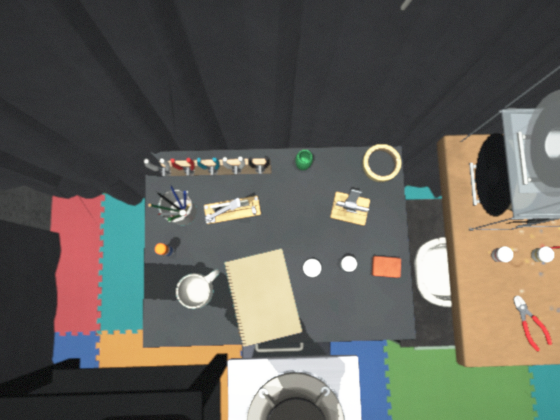

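View pics/wrist0.png

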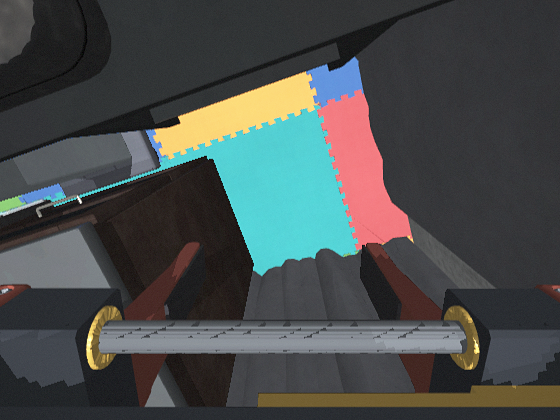

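Run:
```python
from h import *
for n,bx in (('side0',(205,150,305,235)),('side0',(310,210,450,310)),('top0',(190,180,275,235)),('top0',(315,170,385,235))):
    c=load(n)['color']; x0,y0,x1,y1=bx; k=8 if n[0]=='t' else 6
    k=min(k,780//(x1-x0),590//(y1-y0))
    im=cv2.resize(c[y0:y1,x0:x1],None,fx=k,fy=k,interpolation=cv2.INTER_CUBIC)
    cv2.imwrite(f'pics/z_{n}_{x0}.png',im[:,:,::-1]); print(n,x0,y0,k)
```

```text
side0 205 150 6
side0 310 210 5
top0 190 180 8
top0 315 170 8
```

View pics/z_side0_205.png

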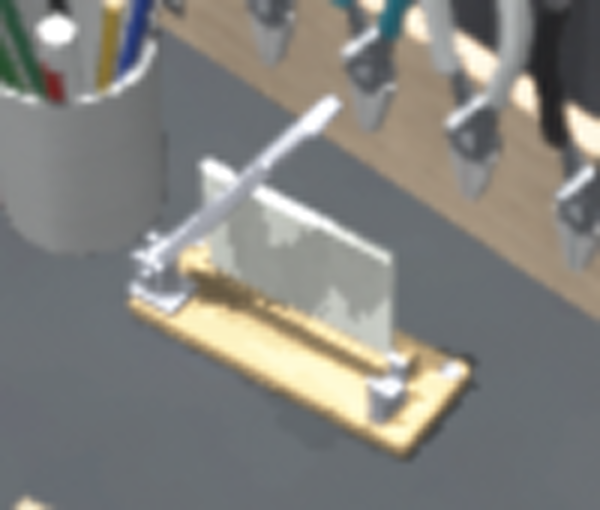

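View pics/z_side0_310.png

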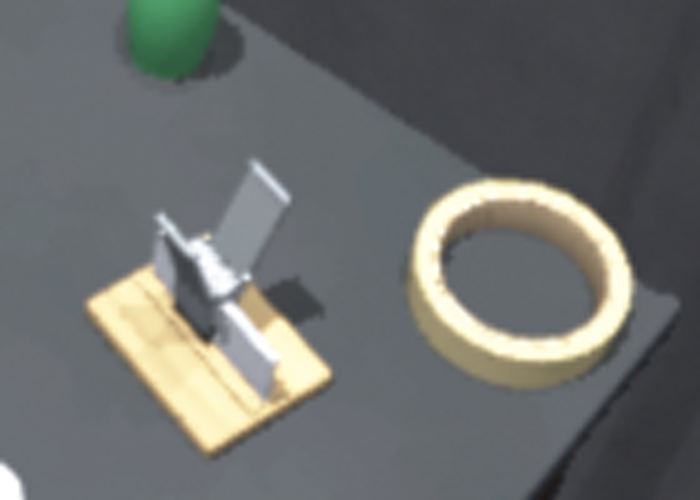

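View pics/z_top0_190.png

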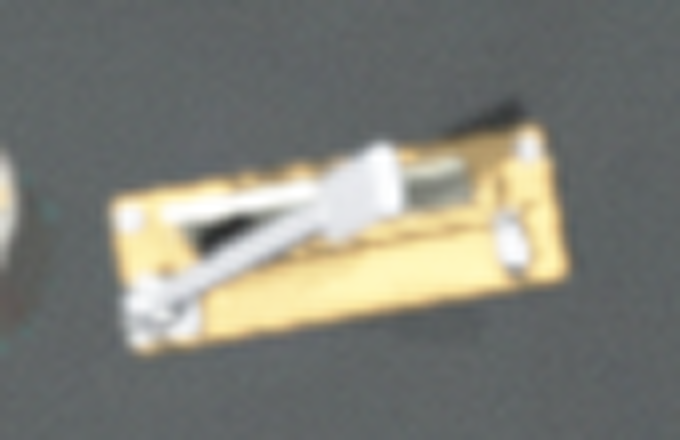

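View pics/z_top0_315.png

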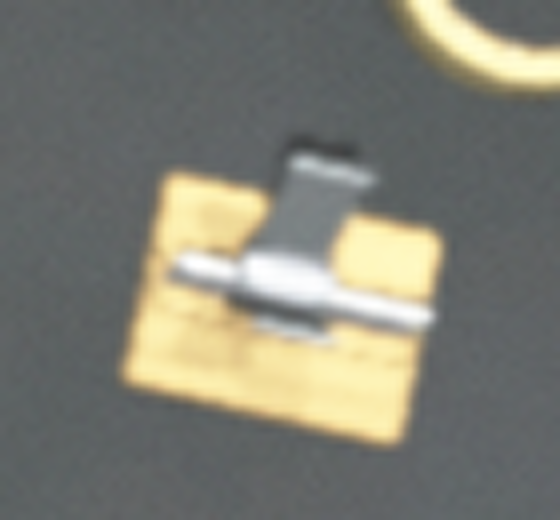

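Run:
```python
from h import *
def up(x0,y0,k,pts): return [((x+.5)/k-.5+x0,(y+.5)/k-.5+y0) for x,y in pts]
T=load('top0');S=load('side0')
st=up(190,180,8,[(112,200),(545,125),(570,278),(133,352)])   # +y+x, -y+x, -y-x, +y-x  
rl=up(315,170,8,[(163,172),(443,232),(402,443),(124,380)])
for nm,q in(('stand',st),('rail',rl)):
    P=np.array([plane(T,u,v,12) for u,v in q]); c=P.mean(0)
    print(nm,P.round(1).tolist(),'c',c.round(1),[np.linalg.norm(P[i]-P[(i+1)%4]).round(1) for i in range(4)])
    y=(P[0]-P[1]+P[3]-P[2]);x=(P[0]-P[3]+P[1]-P[2]); print('yaw from y',np.arctan2(-y[0],y[1]),'from x',np.arctan2(x[1],x[0]))
ss=up(205,150,6,[(130,303),(405,455),(470,370)])
# refine by side view
P=np.array([plane(S,u,v,12) for u,v in ss]);print('side stand',P.round(1).tolist(),(P[0]+P[2])/2)
sr=up(310,210,5,[(88,303),(212,448),(330,375)])
P=np.array([plane(S,u,v,12) for u,v in sr]);print('side rail',P.round(1).tolist(),(P[0]+P[2])/2)
# latch tab end: top view tip center
tt=up(190,180,8,[(388,175),(345,190)]);s2=up(205,150,6,[(330,100),(318,113)])
print('tab',tri(T,tt[0],S,s2[0]))
# objects
for nm,u,v,z in(('tape',382,163,25),('vase',305,159,70),('glue',162,249,92),('tin',312,268,21),('pot',349,263,42),('block',387,267,24),('mug',200,290,80),('pens',175,210,100),('rack',260,165,40),('rackL',150,165,40)):
    print(nm,plane(T,u,v,z).round(0))
```

```text
stand [[535.5, 214.7, 12.0], [556.0, 75.8, 12.0], [506.1, 68.9, 12.0], [486.3, 208.2, 12.0]] c [520.9 141.9  12. ] [np.float64(140.4), np.float64(50.4), np.float64(140.7), np.float64(49.6)]
yaw from y 0.14405897652960997 from x 0.13404445994570774
rail [[561.2, -123.5, 12.0], [539.1, -212.6, 12.0], [471.2, -195.3, 12.0], [493.9, -107.6, 12.0]] c [ 516.3 -159.8   12. ] [np.float64(91.9), np.float64(70.1), np.float64(90.5), np.float64(69.1)]
yaw from y -0.24905141976232775 from x -0.24130588554209906
side stand [[483.6, 202.6, 12.0], [502.1, 65.1, 12.0], [552.0, 74.8, 12.0]] [517.80548665 138.70699078  12.        ]
side rail [[492.5, -110.9, 12.0], [471.1, -195.9, 12.0], [534.9, -212.8, 12.0]] [ 513.68689451 -161.81570093   12.        ]
tab (array([512.72721675, 113.26084007, 173.37179584]), np.float64(2.755272585410898))
tape [ 629. -247.   25.]
vase [633. -45.  70.]
glue [419. 300.  92.]
tin [366. -55.  21.]
pot [ 375. -145.   42.]
block [ 363. -242.   24.]
mug [321. 213.  80.]
pens [509. 268. 100.]
rack [628.  67.  40.]
rackL [636. 345.  40.]
```

Emit:
play_rows([
  [0.0, -0.02, 0.04, 0.0, 0.3],
  [0.03, -0.06, 0.06, 0.04, 0.6],
  [0.06, -0.11, 0.06, 0.08, 1],
  [0.09, -0.16, 0.06, 0.14, 1],
  [0.12, -0.21, 0.06, 0.2, 1],
  [0.15, -0.26, 0.06, 0.26, 1],
  [0.18, -0.31, 0.06, 0.32, 1],
  [0.21, -0.36, 0.06, 0.38, 1],
  [0.24, -0.41, 0.06, 0.44, 1],
  [0.27, -0.45, 0.06, 0.44, 1],
  [0.29, -0.48, 0.06, 0.44, 1],
  [0.29, -0.48, 0.06, 0.44, 1],
], squeeze=20)

```text
t: 1.65
tool_pos: [501.3, 157.9, 295.8]
eef_rot: [-0.042, 0.706, 0.041, 0.706]
force: [-0.2, 0.3, -1.2]
opening: 0.3
```

Run:
```python
from h import *
from scipy.spatial.transform import Rotation as R
c=shot('wrist','w1');shot('side','s1');shot('top','t1')
s=ctrl.read_state(); print(R.from_quat(s['eef_rot']).as_matrix().round(3),s['q'].round(2),s['tool_pos'])
```

```text
[[-0.    -0.124  0.992]
 [-0.001  0.992  0.124]
 [-1.    -0.001 -0.001]] [-0.66  0.17  0.26  1.85 -0.05  1.12  1.31] [499.45097455 162.18072321 295.70339785]
```

View pics/w1.png

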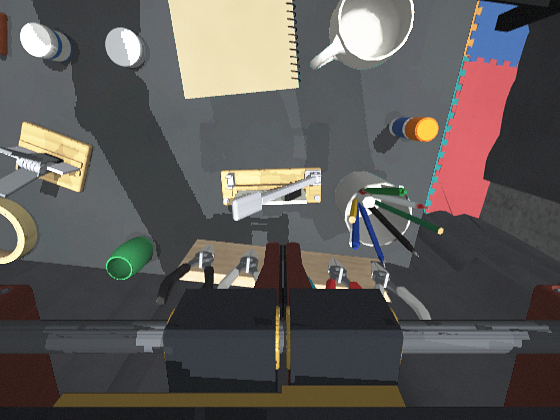

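Run:
```python
from h import *
c=load('w1'); print(-np.array(c['R']).T@c['t'])
im=c['color'][150:225,205:335]; cv2.imwrite('pics/z1.png',cv2.resize(im,None,fx=6,fy=6,interpolation=cv2.INTER_CUBIC)[:,:,::-1])
im=c['color'][110:280,0:110]; cv2.imwrite('pics/z2.png',cv2.resize(im,None,fx=3,fy=3,interpolation=cv2.INTER_CUBIC)[:,:,::-1])
c=load('s1');im=c['color'][150:235,205:305]; cv2.imwrite('pics/z3.png',cv2.resize(im,None,fx=6,fy=6,interpolation=cv2.INTER_CUBIC)[:,:,::-1])
```

```text
[423.57893926 148.54172558 443.28645189]
```

View pics/z1.png

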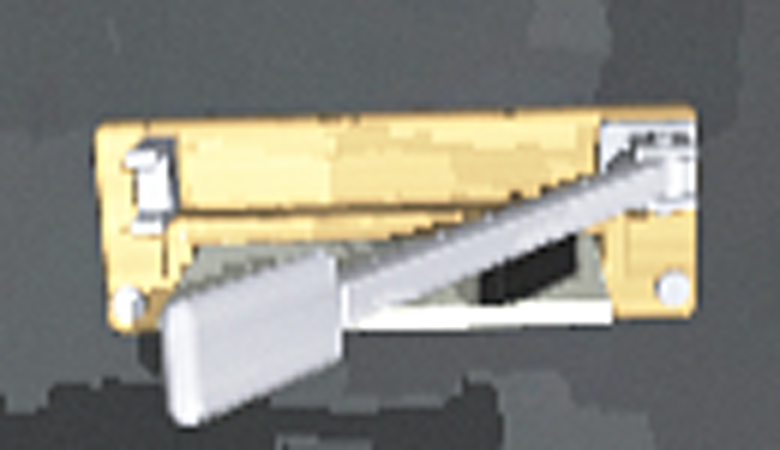

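View pics/z3.png

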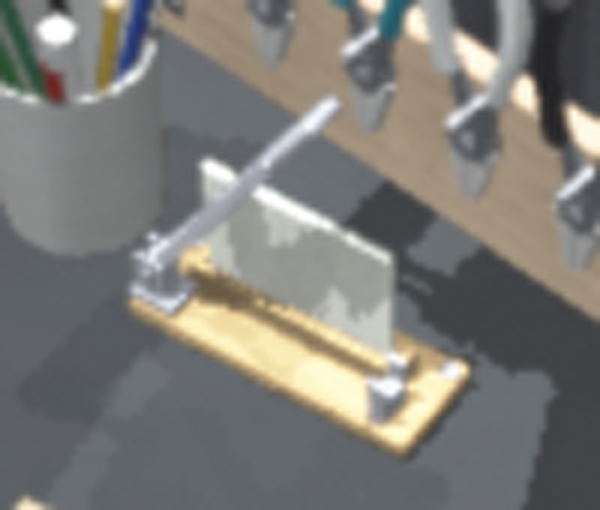

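Run:
```python
from h import *
def up(x0,y0,k,pts): return [((x+.5)/k-.5+x0,(y+.5)/k-.5+y0) for x,y in pts]
W=load('w1');S=load('s1');T=load('t1')
q=up(205,150,6,[(697,316),(107,330),(97,125),(695,107)])
P=np.array([plane(W,u,v,12) for u,v in q]);print(P.round(1).tolist(),P.mean(0),[np.linalg.norm(P[i]-P[(i+1)%4]).round(1) for i in range(4)])
y=(P[0]-P[1]+P[3]-P[2]);x=(P[0]-P[3]+P[1]-P[2]); print('yaw',np.arctan2(-y[0],y[1]),np.arctan2(x[1],x[0]))
for C,yaw in ((P.mean(0)[:2],.138),(np.array([520.,141]),.138)):
    ex=np.array([np.cos(yaw),np.sin(yaw),0]);ey=np.array([-np.sin(yaw),np.cos(yaw),0])
    O=np.array([C[0],C[1],0])
    def onx(c,p,xs):
        o,d=ray(c,*p); t=(xs-(o-O)@ex)/(d@ex); X=o+t*d; return np.array([(X-O)@ey,X[2]])
    for nm,c,p,L in(('Wend',W,up(205,150,6,[(198,358)])[0],165),('Win',W,up(205,150,6,[(338,307)])[0],124),('Send',S,up(205,150,6,[(330,103)])[0],165)):
        yz=onx(c,p,-17); d=yz-[60,30]; print(nm,yz.round(1),np.linalg.norm(d).round(1),'ang',np.arctan2(d[1],-d[0])-0*np.arctan2(4,L), 'corr',np.arctan2(d[1],-d[0])+np.arctan2(4,L)*(-1)**1)
```

```text
[[535.5, 215.2, 12.0], [555.4, 77.0, 12.0], [506.8, 71.7, 12.0], [486.5, 207.2, 12.0]] [521.03955077 142.77525756  12.        ] [np.float64(139.6), np.float64(48.9), np.float64(137.0), np.float64(49.6)]
yaw 0.14568386280200124 0.13601808271527857
Wend [-22.6 178. ] 169.5 ang 1.061911473932433 corr 1.0376737970676957
Win [ -4.  150.9] 136.7 ang 1.08410446910795 corr 1.051857586672696
Send [-33.3 179.2] 176.0 ang 1.012220155556836 corr 0.9879824786920987
Wend [-20.3 182.3] 172.2 ang 1.0856682797049908 corr 1.0614306028402536
Win [ -2.  155.6] 140.1 ang 1.112457384803276 corr 1.080210502368022
Send [-32.6 180.9] 177.0 ang 1.0203773768682303 corr 0.996139700003493
```

Run:
```python
from h import *
s=ctrl.read_state(); p=s['tool_pos']; print(p,s['force'],s['t'])
C=np.array([520,141.5]);w=.14;ex=np.array([np.cos(w),np.sin(w)]);ey=np.array([-np.sin(w),np.cos(w)])
def out(n,y,z,x=-17):
    X=C+x*ex+y*ey; print(n,((np.array([*X,z+14])-p)/1000).round(4).tolist(), [*X.round(1),z+14])
out('above',25,250);out('pre',25,154)
for a in np.arange(1.15,-.06,-.1):
    out(round(a,2),60-142*np.cos(a)+4*np.sin(a),30+142*np.sin(a)+4*np.cos(a))
out('0',60-142,34)
```

```text
[499.45097455 162.18072321 295.70339785] [-0.01439278  0.83717273 -0.16200633] 1.8
above [0.0002, 0.0017, -0.0317] [np.float64(499.7), np.float64(163.9), 264]
pre [0.0002, 0.0017, -0.1277] [np.float64(499.7), np.float64(163.9), 168]
1.15 [0.0029, -0.0175, -0.1205] [np.float64(502.4), np.float64(144.7), np.float64(175.2464292805306)]
1.05 [0.0047, -0.0302, -0.1265] [np.float64(504.2), np.float64(132.0), np.float64(169.16438222591728)]
0.95 [0.0064, -0.0422, -0.1339] [np.float64(505.9), np.float64(120.0), np.float64(161.8317340379466)]
0.85 [0.008, -0.0535, -0.1424] [np.float64(507.5), np.float64(108.7), np.float64(153.32175011346146)]
0.75 [0.0095, -0.0638, -0.152] [np.float64(508.9), np.float64(98.4), np.float64(143.71945939880868)]
0.65 [0.0108, -0.0732, -0.1626] [np.float64(510.2), np.float64(89.0), np.float64(133.12080480871379)]
0.55 [0.0119, -0.0814, -0.1741] [np.float64(511.4), np.float64(80.7), np.float64(121.63168459639157)]
0.45 [0.0129, -0.0885, -0.1863] [np.float64(512.4), np.float64(73.7), np.float64(109.36689425320532)]
0.35 [0.0138, -0.0944, -0.1993] [np.float64(513.2), np.float64(67.8), np.float64(96.44897951006351)]
0.25 [0.0144, -0.0989, -0.2127] [np.float64(513.9), np.float64(63.3), np.float64(83.00701190098472)]
0.15 [0.0149, -0.1021, -0.2265] [np.float64(514.3), np.float64(60.1), np.float64(69.17529912299513)]
0.05 [0.0151, -0.1039, -0.2406] [np.float64(514.6), np.float64(58.3), np.float64(55.09204307801603)]
-0.05 [0.0152, -0.1043, -0.2548] [np.float64(514.6), np.float64(57.9), np.float64(40.89795900514338)]
0 [0.0152, -0.1043, -0.2477] [np.float64(514.6), np.float64(57.9), 48]
```

Emit:
play_rows([
  [0.0, 0.002, -0.04, 0.015, 1],
  [0.0, 0.002, -0.08, 0.015, 1],
  [0.0, 0.002, -0.12, 0.015, 1],
  [0.0, 0.002, -0.121, 0.015, 1],
  [0.001, -0.008, -0.121, 0.015, 1],
  [0.003, -0.018, -0.121, 0.015, 1],
  [0.004, -0.024, -0.124, 0.015, 1],
  [0.005, -0.03, -0.1265, 0.015, 1],
  [0.006, -0.036, -0.13, 0.015, 1],
  [0.0065, -0.042, -0.134, 0.015, 1],
  [0.007, -0.048, -0.138, 0.015, 1],
  [0.008, -0.0535, -0.1425, 0.015, 1],
])

```text
t: 3.3
tool_pos: [507.3, 108.3, 152.8]
eef_rot: [-0.05, 0.706, 0.049, 0.705]
force: [0.3, 0.6, -0.1]
opening: 0.2
```

Run:
```python
from h import *
shot('wrist','w2');c=shot('side','s2')
s=ctrl.read_state(); print(s['tool_pos'],s['force'],s['t'])
im=c['color'][100:250,180:330]; cv2.imwrite('pics/z4.png',cv2.resize(im,None,fx=4,fy=4,interpolation=cv2.INTER_CUBIC)[:,:,::-1])
```

```text
[507.15540352 107.71478027 152.56018498] [ 0.44772398  0.66586915 -0.45530913] 3.4
```

View pics/w2.png

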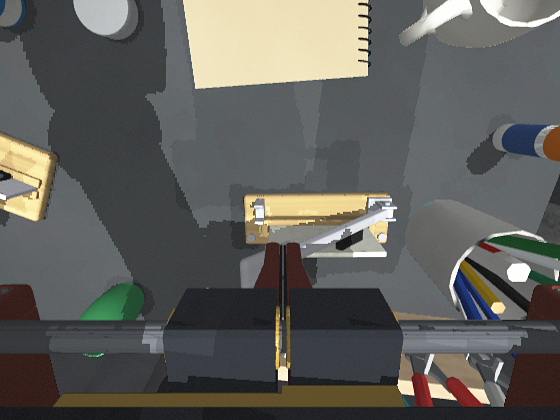

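View pics/z4.png

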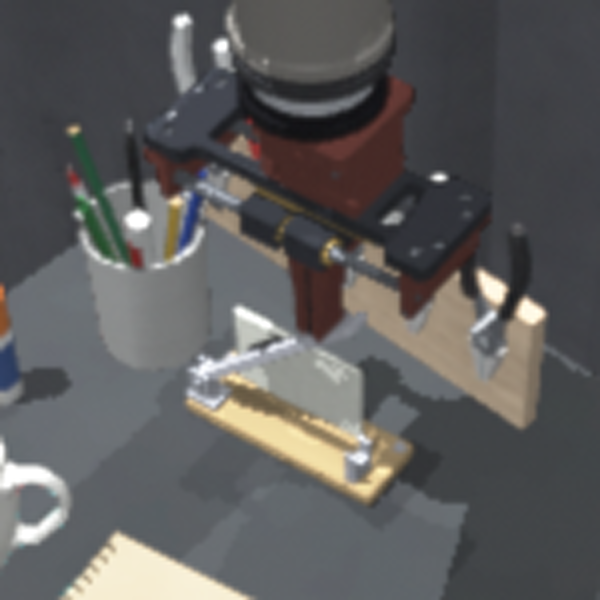

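Run:
```python
from h import *
T=load('top0')
for u in (175,230,262):
  for v in (170,175,178):
    print(u,v,plane(T,u,v,20).round(),plane(T,u,v,100).round())
```

```text
175 170 [626. 286.  20.] [606. 269. 100.]
175 175 [613. 286.  20.] [593. 269. 100.]
175 178 [605. 286.  20.] [586. 269. 100.]
230 170 [622. 145.  20.] [602. 138. 100.]
230 175 [609. 145.  20.] [590. 138. 100.]
230 178 [601. 146.  20.] [582. 138. 100.]
262 170 [620.  63.  20.] [600.  61. 100.]
262 175 [607.  63.  20.] [588.  62. 100.]
262 178 [599.  63.  20.] [580.  62. 100.]
```

Emit:
play_rows([
  [0.0015, -0.009, -0.009, 0, 1],
  [0.003, -0.0185, -0.0195, 0, 1],
  [0.004, -0.027, -0.031, 0, 1],
  [0.005, -0.034, -0.043, 0, 1],
  [0.006, -0.04, -0.056, 0, 1],
  [0.0065, -0.0445, -0.0695, 0, 1],
  [0.007, -0.0475, -0.0835, 0, 1],
  [0.0075, -0.049, -0.094, 0, 1],
  [0.0075, -0.05, -0.1, 0, 1],
  [0.0075, -0.05, -0.103, 0, 1],
  [0.0075, -0.05, -0.105, 0, 1],
  [0.0075, -0.05, -0.106, 0, 1],
])

```text
t: 4.9
tool_pos: [514.9, 57.8, 47.7]
eef_rot: [-0.049, 0.706, 0.049, 0.705]
force: [-6.3, -0.5, 18.2]
opening: 0.9
```

Run:
```python
from h import *
shot('wrist','w3');c=shot('side','s3')
s=ctrl.read_state(); print(s['tool_pos'],s['force'],s['t'])
im=c['color'][100:250,180:330]; cv2.imwrite('pics/z5.png',cv2.resize(im,None,fx=4,fy=4,interpolation=cv2.INTER_CUBIC)[:,:,::-1])
```

```text
[514.82460283  57.81418022  47.87134034] [-4.55493025 -0.04475217 13.12351754] 5.0
```

View pics/z5.png

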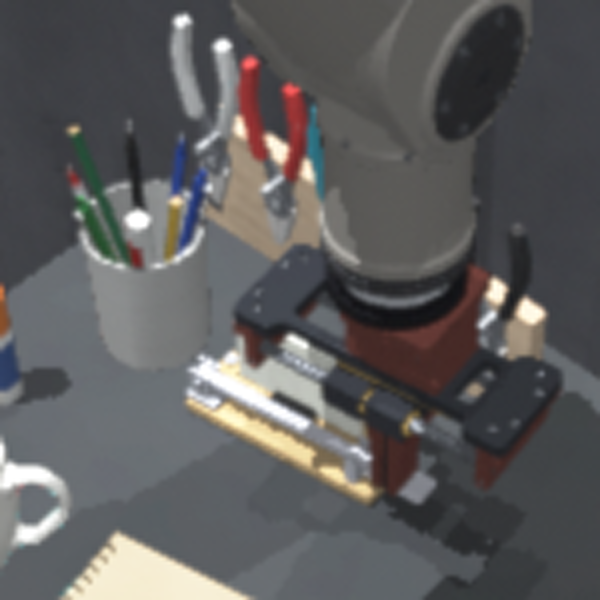

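Emit:
play_rows([
  [0, 0, 0.04, 0, 1],
  [0, 0, 0.09, 0, 1],
  [0, 0, 0.14, -0.1, 0.6],
  [0, -0.01, 0.18, -0.28, 0],
  [0, -0.04, 0.2, -0.46, 0],
  [0, -0.07, 0.21, -0.64, 0],
  [0, -0.1, 0.21, -0.82, 0],
  [0, -0.13, 0.21, -1.0, 0],
  [0, -0.16, 0.21, -1.18, 0],
  [0, -0.18, 0.21, -1.36, 0],
  [0, -0.2, 0.21, -1.54, 0],
  [0, -0.21, 0.21, -1.72, 0],
])

```text
t: 6.5
tool_pos: [514.6, -153.3, 258.2]
eef_rot: [0.505, 0.496, -0.504, 0.495]
force: [-0.2, 0.1, -0.3]
opening: 87.8
```

Emit:
play_rows([
  [0, -0.004, 0, -0.12, 0],
  [0, -0.008, 0, -0.235, 0],
  [0, -0.008, 0, -0.235, 0],
])

```text
t: 6.88
tool_pos: [514.7, -161.4, 258.4]
eef_rot: [0.559, 0.433, -0.558, 0.433]
force: [0.5, -0.4, 0.1]
opening: 88.3
```

Run:
```python
from h import *
from scipy.spatial.transform import Rotation as R
c=shot('wrist','w4');c2=shot('side','s4');c3=shot('top','t4')
s=ctrl.read_state(); print(s['tool_pos'],s['force'],s['t'],s['q'].round(2),R.from_quat(s['eef_rot']).as_matrix().round(3))
im=c2['color'][120:250,190:330]; cv2.imwrite('pics/z6.png',cv2.resize(im,None,fx=5,fy=4.5,interpolation=cv2.INTER_CUBIC)[:,:,::-1])
```

```text
[ 514.68541353 -160.99751988  258.29273105] [-0.52920805  0.05196348 -0.35505768] 7.025 [-0.44  0.28  0.76  1.89 -0.22  1.05  0.17] [[ 0.     0.969 -0.248]
 [ 0.002 -0.248 -0.969]
 [-1.    -0.    -0.002]]
```

View pics/w4.png

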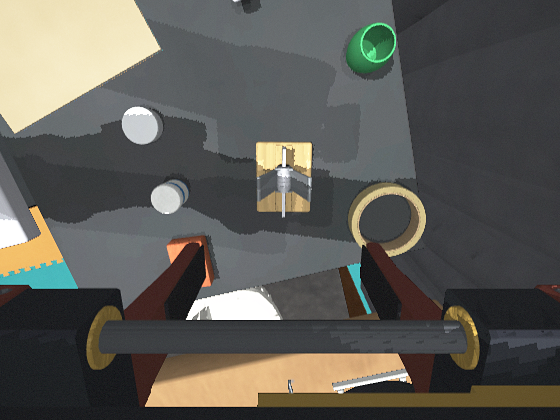

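View pics/z6.png

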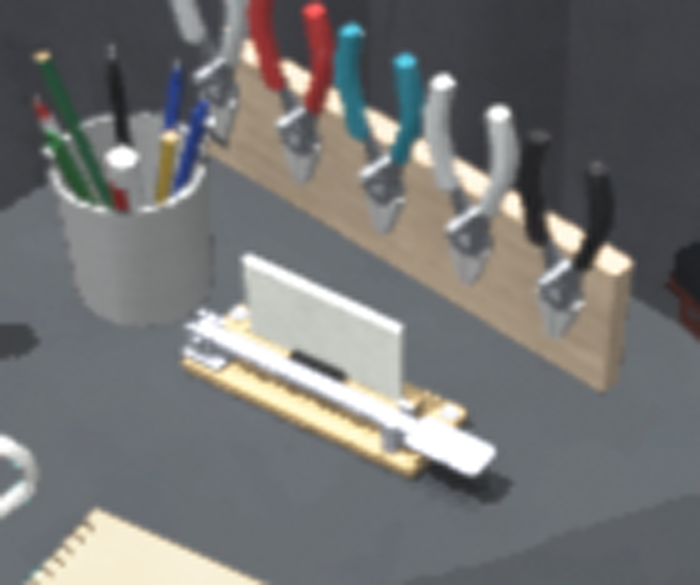

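Run:
```python
from h import *
for t,bx,k in(('w4',(245,130,325,220),6),('s4',(310,210,400,310),6)):
    c=load(t);x0,y0,x1,y1=bx
    cv2.imwrite(f'pics/z7{t}.png',cv2.resize(c['color'][y0:y1,x0:x1],None,fx=k,fy=k,interpolation=cv2.INTER_CUBIC)[:,:,::-1])
c=load('w4');print(-c['R'].T@c['t'],c['R'])
```

```text
[534.63294523 -85.94036247 405.98565974] [[ 9.68442866e-01 -2.49234142e-01  8.69972392e-04]
 [-2.39139622e-01 -9.28224104e-01  2.84977639e-01]
 [-7.02186281e-02 -2.76192607e-01 -9.58533770e-01]]
```

View pics/z7w4.png

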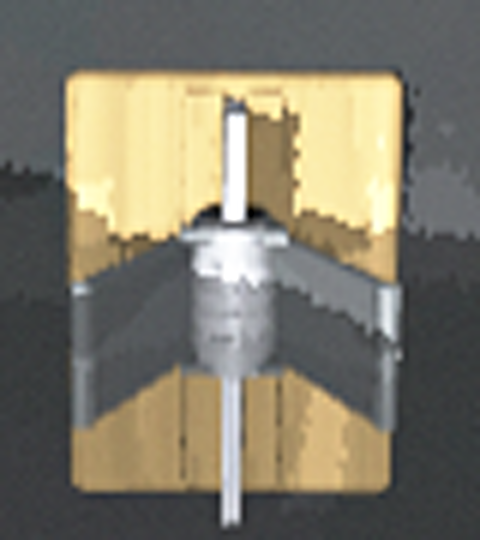

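View pics/z7s4.png

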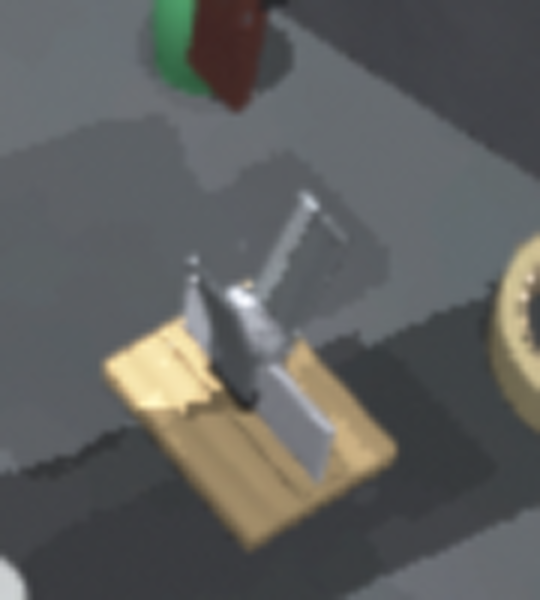

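Run:
```python
from h import *
def up(x0,y0,k,pts): return [((x+.5)/k-.5+x0,(y+.5)/k-.5+y0) for x,y in pts]
W=load('w4');S=load('s4');T=load('t4')
H=np.array([plane(W,*p,102) for p in up(245,130,6,[(72,285),(402,285),(397,428),(79,428)])])
print(H.round(1).tolist(),H.mean(0),np.linalg.norm(H[0]-H[1]),np.linalg.norm(H[0]-H[3]))
B=np.array([plane(W,*p,12) for p in up(245,130,6,[(66,72),(402,72),(390,492),(72,492)])]);print('base',B.round(1).tolist(),B.mean(0))
bl=np.array([plane(W,*p,48) for p in up(245,130,6,[(235,105),(231,520)])]);print('blade',bl.round(1).tolist(),bl.mean(0),np.arctan2(*(bl[0]-bl[1])[:2]))
# barrel: ends  y extents at z=62 top approx
br=np.array([plane(W,*p,60) for p in up(245,130,6,[(235,225),(233,377)])]);print('barrel',br.round(1).tolist(),br.mean(0),np.linalg.norm(br[0]-br[1]))
def up2(p): return up(315,170,8,[p])[0]
T=load('top0')
print('top handle', plane(T,*up2((330,168)),103), 'other',plane(T,*up2((290,328)),103),'barrel',plane(T,*up2((288,276)),62))
S=load('side0')
q=up(310,210,5,[(252,160),(290,200),(160,213)])
print('side', [plane(S,*p,103).round(1) for p in q])
```

```text
[[496.1, -135.6, 102.0], [548.0, -149.0, 102.0], [541.8, -172.3, 102.0], [490.6, -159.1, 102.0]] [ 519.11623228 -153.99548671  102.        ] 53.62508813554826 24.061671154278464
base [[495.4, -107.7, 12.0], [561.8, -124.8, 12.0], [539.2, -211.5, 12.0], [472.2, -194.2, 12.0]] [ 517.15682566 -159.54376968   12.        ]
blade [[527.8, -119.4, 48.0], [506.9, -197.8, 48.0]] [ 517.37061891 -158.57510342   48.        ] 0.26051790527895996
barrel [[522.7, -139.2, 60.0], [515.2, -166.9, 60.0]] [ 518.94489161 -153.04329595   60.        ] 28.613843104308188
top handle [ 542.83879348 -159.93552553  103.        ] other [ 495.18757905 -145.35982892  103.        ] barrel [ 517.65741825 -152.97871519   62.        ]
side [array([ 545.1, -148. ,  103. ]), array([ 539.2, -171.9,  103. ]), array([ 497.4, -135.6,  103. ])]
```

Emit:
play_rows([
  [0.004, 0.0075, -0.03, 0, 0],
  [0.004, 0.0075, -0.08, 0, 0],
  [0.004, 0.0075, -0.12, 0, 0],
  [0.004, 0.0075, -0.15, 0, 0],
  [0.004, 0.0075, -0.15, 0, 0],
], squeeze=25)

```text
t: 7.65
tool_pos: [517.3, -152.9, 106.6]
eef_rot: [-0.558, -0.435, 0.559, -0.433]
force: [0.5, 0.3, 0.0]
opening: 87.9
```

Run:
```python
from h import *
c=shot('wrist','w5');c2=shot('side','s5')
s=ctrl.read_state(); print(s['tool_pos'],s['force'],s['t'])
cv2.imwrite('pics/z8.png',np.hstack([cv2.resize(c['color'][150:350,150:410],None,fx=1.8,fy=1.8),cv2.resize(c2['color'][170:310,300:400],None,fx=18/7,fy=18/7)])[:,:,::-1])
```

```text
[ 519.20224708 -153.64998455  109.1062021 ] [-0.05794399  0.21007051  0.04436336] 7.75
```

View pics/z8.png

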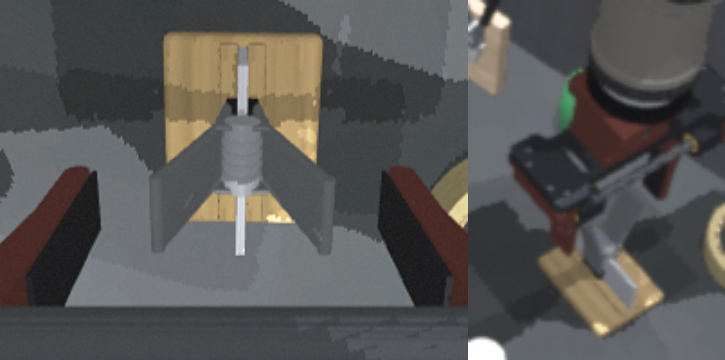

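Emit:
play_rows([
  [0, 0, -0.02, 0, 0],
  [0, 0, -0.031, 0, 0],
  [0, 0, -0.031, 0, 0.3],
  [0, 0, -0.031, 0, 0.4],
  [0, 0, -0.031, 0, 0.5],
  [0, 0, -0.031, 0, 0.6],
  [0, 0, -0.031, 0, 0.7],
  [0, 0, -0.031, 0, 0.8],
  [0, 0, -0.031, 0, 1],
  [0, 0, -0.031, 0, 1],
  [0, 0, -0.031, 0, 1],
])

```text
t: 9.12
tool_pos: [518.8, -153.9, 79.6]
eef_rot: [0.559, 0.434, -0.558, 0.433]
force: [-7.0, 3.0, 20.1]
opening: 22.3
```

Run:
```python
from h import *
c=shot('wrist','w6');c2=shot('side','s6')
s=ctrl.read_state(); print(s['tool_pos'],s['force'],s['moment'],s['t'],s['opening'])
cv2.imwrite('pics/z9.png',np.hstack([cv2.resize(c['color'][150:350,150:410],None,fx=1.8,fy=1.8),cv2.resize(c2['color'][170:310,300:400],None,fx=18/7,fy=18/7)])[:,:,::-1])
```

```text
[ 518.77729442 -153.88129655   79.57878088] [-5.87214165  1.63252326 18.3456366 ] [ 0.39837076  1.67729741 -0.0482068 ] 9.225 22.307961622586813
```

View pics/z9.png

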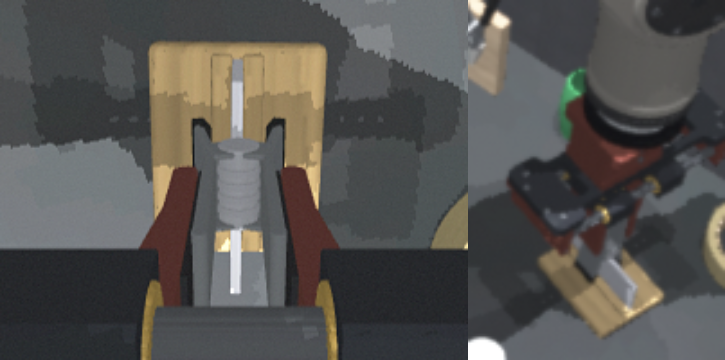

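Emit:
play_rows([
  [0, 0, 0.005, 0, 1],
  [0, 0, 0.015, 0, 1],
  [0, 0, 0.03, 0, 1],
  [0, 0, 0.055, 0, 1],
  [0, 0, 0.08, 0, 1],
  [0, 0, 0.105, 0, 1],
  [0, 0, 0.12, 0, 1],
  [0, 0, 0.12, 0, 1],
])

```text
t: 10.22
tool_pos: [519.4, -153.9, 200.6]
eef_rot: [0.56, 0.434, -0.557, 0.434]
force: [-0.4, -0.1, -0.9]
opening: 21.9
```

Run:
```python
from h import *
c=shot('wrist','w7');c2=shot('side','s7');c3=shot('top','t7')
s=ctrl.read_state(); print(s['tool_pos'],s['force'],s['moment'],s['t'],s['opening'])
cv2.imwrite('pics/z10.png',np.hstack([cv2.resize(c['color'][150:350,150:410],None,fx=1.8,fy=1.8),cv2.resize(c2['color'][170:310,300:400],None,fx=18/7,fy=18/7)])[:,:,::-1])
S=load('s0') if 0 else load('side0');T=load('top0')
```

```text
[ 518.24651758 -153.53050005  198.77968047] [-0.55026207 -0.80349048 -0.42479067] [-0.15065122  0.11708736  0.03730666] 10.375 22.33361400504798
```

View pics/z10.png

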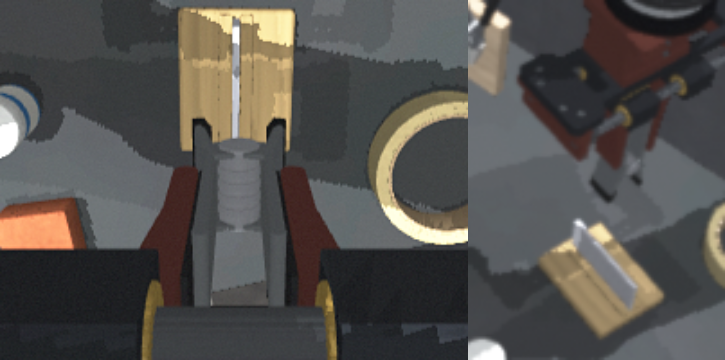

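View pics/s7.png

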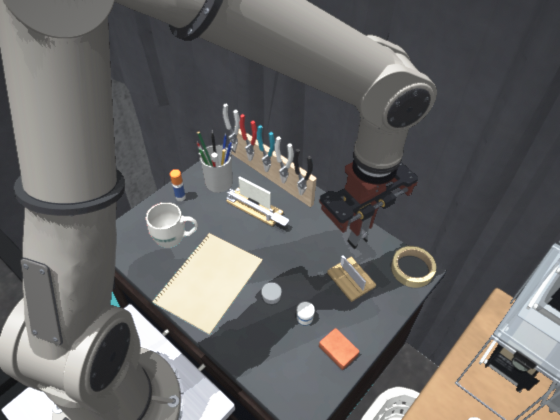

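View pics/t7.png

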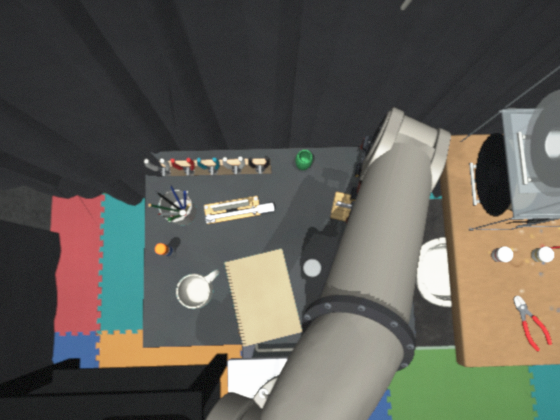

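Run:
```python
from h import *
S=load('s4');T=load('top0')
for nm,x,y in(('teal1',351,30),('teal2',405,60),('wh1',443,80),('red2',315,8),('blk',538,135)):
    u,v=(x+.5)/5-.5+190,(y+.5)/4.5-.5+120
    o,d=ray(S,u,v)
    print(nm,[(o+d*(X-o[0])/d[0]).round(0).tolist() for X in(600,630,660)])
# card in s4, top edge corners
for nm,x,y in(('cardL',246,256),('cardR',402,325)):
    u,v=(x+.5)/5-.5+190,(y+.5)/4.5-.5+120; print(nm,plane(S,u,v,84).round(1))
im=T['color'][145:185,140:280];cv2.imwrite('pics/z11.png',cv2.resize(im,None,fx=5.5,fy=5.5)[:,:,::-1])
W=load('w7');im=W['color'][190:345,230:340];cv2.imwrite('pics/z12.png',cv2.resize(im,None,fx=3.8,fy=3.8)[:,:,::-1])
```

```text
teal1 [[600.0, 193.0, 184.0], [630.0, 222.0, 147.0], [660.0, 251.0, 109.0]]
teal2 [[600.0, 159.0, 185.0], [630.0, 186.0, 147.0], [660.0, 214.0, 110.0]]
wh1 [[600.0, 135.0, 185.0], [630.0, 162.0, 148.0], [660.0, 189.0, 111.0]]
red2 [[600.0, 216.0, 185.0], [630.0, 246.0, 148.0], [660.0, 277.0, 111.0]]
blk [[600.0, 78.0, 184.0], [630.0, 102.0, 147.0], [660.0, 126.0, 110.0]]
cardL [516.7 186.1  84. ]
cardR [531.3  98.2  84. ]
```

View pics/z11.png

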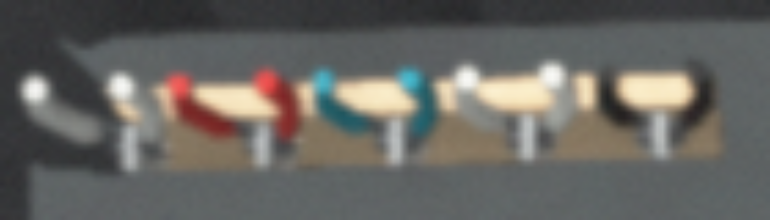

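View pics/z12.png

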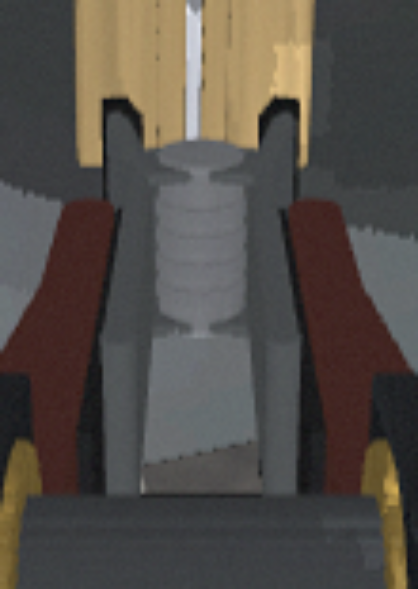

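Emit:
play_rows([
  [0, 0.02, 0.0, 0.03, 1],
  [0, 0.06, 0.0, 0.09, 1],
  [0.001, 0.1, 0.0, 0.15, 1],
  [0.001, 0.14, 0.0, 0.21, 1],
  [0.001, 0.18, 0.0, 0.27, 1],
  [0.002, 0.22, 0.0, 0.33, 1],
  [0.002, 0.26, 0.0, 0.37, 1],
  [0.002, 0.28, 0.0, 0.39, 1],
  [0.002, 0.29, 0.0, 0.39, 1],
  [0.002, 0.295, 0.0, 0.39, 1],
  [0.002, 0.295, 0.0, 0.39, 1],
])

```text
t: 11.75
tool_pos: [520.3, 140.5, 198.8]
eef_rot: [0.464, 0.534, -0.464, 0.532]
force: [0.2, -0.3, -0.5]
opening: 22.3
```

Run:
```python
from h import *
from scipy.spatial.transform import Rotation as R
c=shot('wrist','w8');c2=shot('side','s8');c3=shot('top','t8')
s=ctrl.read_state(); print(s['tool_pos'],s['force'],s['moment'],s['t'],s['opening'],R.from_quat(s['eef_rot']).as_matrix().round(3))
im=c2['color'][100:250,180:330]; cv2.imwrite('pics/z13.png',cv2.resize(im,None,fx=4,fy=4,interpolation=cv2.INTER_CUBIC)[:,:,::-1])
```

```text
[520.34883909 140.28755208 198.83521609] [-0.80550505 -0.96542134 -0.75131718] [-0.08216484  0.00900739  0.02056251] 11.9 22.10108578678631 [[-0.002  0.99   0.138]
 [ 0.002  0.138 -0.99 ]
 [-1.    -0.001 -0.003]]
```

View pics/w8.png

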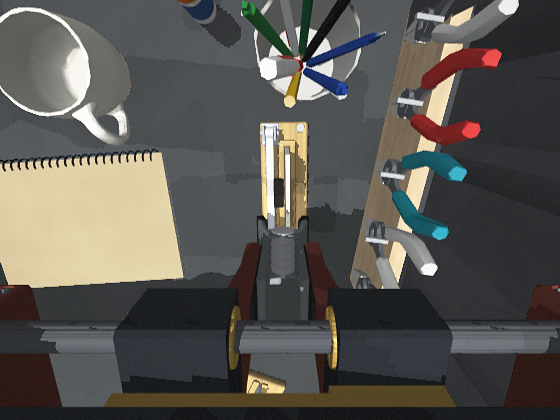

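View pics/z13.png

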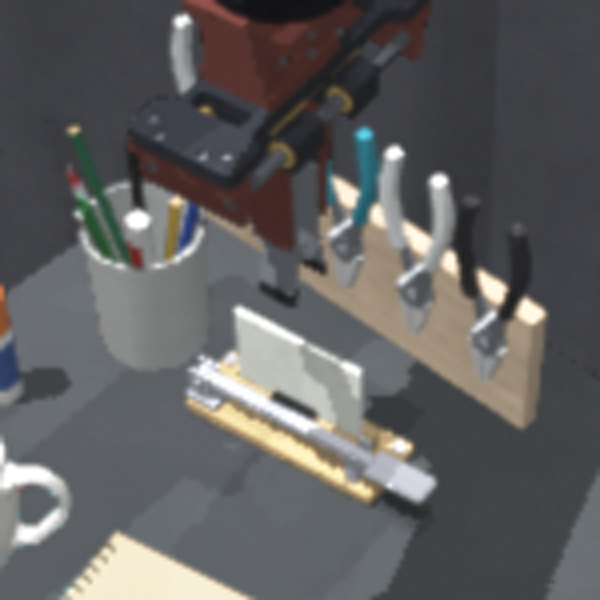

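Run:
```python
from h import *
S=load('s4');W=load('w8')
def s4(x,y): return ((x+.5)/5-.5+190,(y+.5)/4.5-.5+120)
for n,p,q in(('teal1',(456,173),s4(351,30)),('teal2',(440,231),s4(405,60)),('wh1',(430,268),s4(443,80))): print(n,tri(W,p,S,q))
im=W['color'][115:305,235:330];cv2.imwrite('pics/z14.png',cv2.resize(im,None,fx=8,fy=8,interpolation=cv2.INTER_CUBIC)[:560,:,::-1]);
cv2.imwrite('pics/z15.png',cv2.resize(W['color'][205:310,235:330],None,fx=5.7,fy=5.7,interpolation=cv2.INTER_CUBIC)[:,:,::-1]);
print(W['R'],-W['R'].T@W['t'])
```

```text
teal1 (array([608.58630973, 200.79819884, 173.93910046]), np.float64(0.5948264612326453))
teal2 (array([609.11347406, 166.63119822, 173.91520678]), np.float64(0.9989131169978878))
wh1 (array([609.33926734, 143.07352537, 174.6244472 ]), np.float64(1.006262638641518))
[[ 9.90426903e-01  1.38035569e-01 -8.55370949e-04]
 [ 1.32586625e-01 -9.49569096e-01  2.84146651e-01]
 [ 3.84101108e-02 -2.81539899e-01 -9.58780449e-01]] [510.20324047 217.57615346 346.44651848]
```

View pics/z14.png

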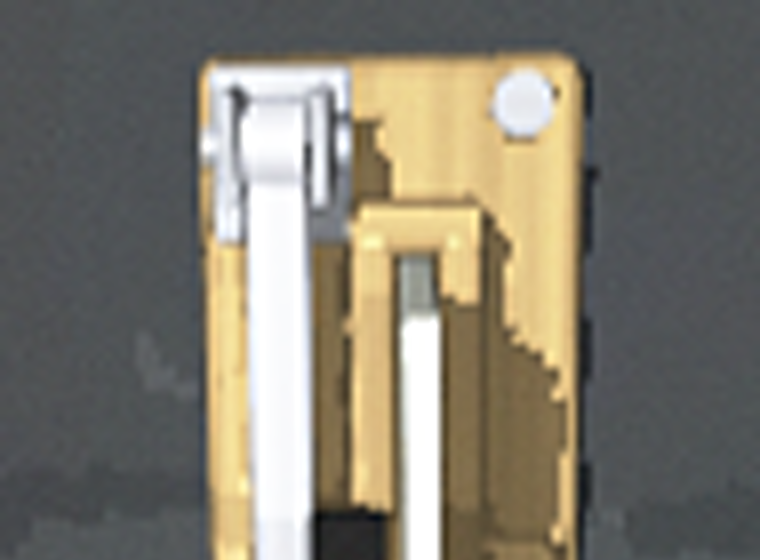

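View pics/z15.png

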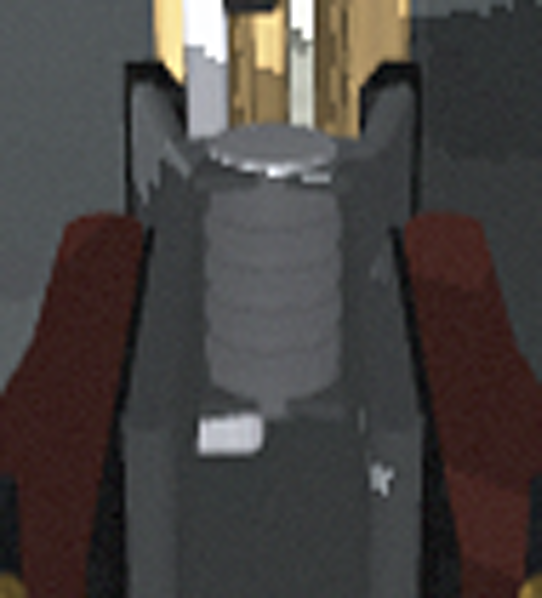

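Run:
```python
from h import *
def up(x0,y0,k,pts): return [((x+.5)/k-.5+x0,(y+.5)/k-.5+y0) for x,y in pts]
W=load('w8')
w=.14;ex=np.array([np.cos(w),np.sin(w)]);ey=np.array([-np.sin(w),np.cos(w)]);tcp=np.array([520.35,140.29])
def loc(X): d=X[:2]-tcp; return (d@ex).round(1),(d@ey).round(1)
for n,p,z in (('cL',(400,316),84),('cR',(441,316),84),('c500L',(402,500),84),('c500R',(441,500),84),('baseL',(201,60),12),('baseR',(581,60),12),('base400L',(208,480),12),('base480R',(581,480),12)):
    X=plane(W,*up(235,115,8,[p])[0],z); print(n,X.round(1),loc(X))
for n,p,z in (('far card',(302,35),84),('farL',(289,35),84),('farR',(316,35),84),('barrel end',(274,150),174.2),('barL',(205,300),174.2),('barR',(340,300),174.2),('jawLo',(127,68),137),('jawRo',(419,68),137),('jawLi',(181,85),137),('jawRi',(361,85),137),('handleL',(126,430),221),('handleR',(420,430),221),('handleLi',(178,430),221),('handleRi',(368,430),221)):
    X=plane(W,*up(235,205,5.7,[p])[0],z); print(n,X.round(1),loc(X))
```

```text
cL [515.9 187.7  84. ] (np.float64(2.2), np.float64(47.5))
cR [520.1 188.3  84. ] (np.float64(6.4), np.float64(47.5))
c500L [518.8 168.7  84. ] (np.float64(2.4), np.float64(28.3))
c500R [522.8 169.3  84. ] (np.float64(6.5), np.float64(28.3))
baseL [487.7 208.   12. ] (np.float64(-22.8), np.float64(71.6))
baseR [535.8 214.7  12. ] (np.float64(25.7), np.float64(71.6))
base400L [495.  154.4  12. ] (np.float64(-23.1), np.float64(17.5))
base480R [544.5 161.3  12. ] (np.float64(26.8), np.float64(17.4))
far card [525.3 139.7  84. ] (np.float64(4.8), np.float64(-1.3))
farL [523.3 139.4  84. ] (np.float64(2.8), np.float64(-1.3))
farR [527.4 140.   84. ] (np.float64(6.9), np.float64(-1.3))
barrel end [519.  154.  174.2] (np.float64(0.6), np.float64(13.7))
barL [514.2 136.4 174.2] (np.float64(-6.6), np.float64(-3.0))
barR [528.2 138.4 174.2] (np.float64(7.5), np.float64(-3.0))
jawLo [501.7 148.3 137. ] (np.float64(-17.4), np.float64(10.6))
jawRo [537.  153.2 137. ] (np.float64(18.3), np.float64(10.5))
jawLi [508.5 147.1 137. ] (np.float64(-10.8), np.float64(8.4))
jawRi [530.3 150.1 137. ] (np.float64(11.2), np.float64(8.3))
handleL [508.4 146.7 221. ] (np.float64(-10.9), np.float64(8.0))
handleR [531.1 149.8 221. ] (np.float64(12.0), np.float64(7.9))
handleLi [512.4 147.2 221. ] (np.float64(-6.9), np.float64(8.0))
handleRi [527.1 149.3 221. ] (np.float64(7.9), np.float64(7.9))
```

Emit:
play_rows([
  [0.002, 0.0015, 0, 0.006, 1],
  [0.0035, 0.0027, -0.01, 0.012, 1],
  [0.0035, 0.0027, -0.025, 0.012, 1],
  [0.0035, 0.0027, -0.038, 0.012, 1],
  [0.0035, 0.0027, -0.038, 0.012, 1],
])

```text
t: 12.52
tool_pos: [522.8, 142.6, 159.3]
eef_rot: [0.46, 0.537, -0.462, 0.535]
force: [-0.0, 0.4, -0.4]
opening: 21.8
```

Run:
```python
from h import *
from scipy.spatial.transform import Rotation as R
W=shot('wrist','w9');c2=shot('side','s9');c3=shot('top','t9')
s=ctrl.read_state(); print(s['tool_pos'],s['force'],s['t'],s['opening'],R.from_quat(s['eef_rot']).as_matrix().round(3)[:,1])
cv2.imwrite('pics/z16.png',np.hstack([cv2.resize(W['color'][130:310,235:330],None,fx=3.3,fy=3.3,interpolation=cv2.INTER_CUBIC),cv2.resize(c2['color'][140:240,205:280],None,fx=5.94,fy=5.94,interpolation=cv2.INTER_CUBIC)])[:,:,::-1])
```

```text
[524.07692044 142.95150825 160.97138057] [ 0.40915839  0.10800109 -0.3341145 ] 12.675 21.995900898982562 [ 0.989  0.149 -0.001]
```

View pics/z16.png

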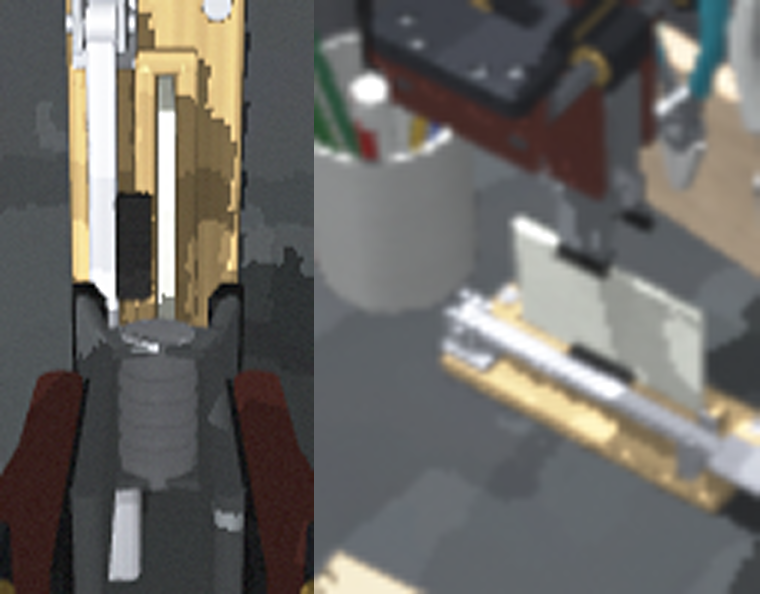

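Run:
```python
from h import *
W=load('w9');S=load('s9')
cv2.imwrite('pics/z17.png',cv2.resize(W['color'][145:245,240:325],None,fx=6,fy=6,interpolation=cv2.INTER_CUBIC)[:,:,::-1])
cv2.imwrite('pics/z18.png',cv2.resize(S['color'][155:220,225:290],None,fx=9,fy=9,interpolation=cv2.INTER_CUBIC)[:,:,::-1])
```

```text
(no output)
```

View pics/z17.png

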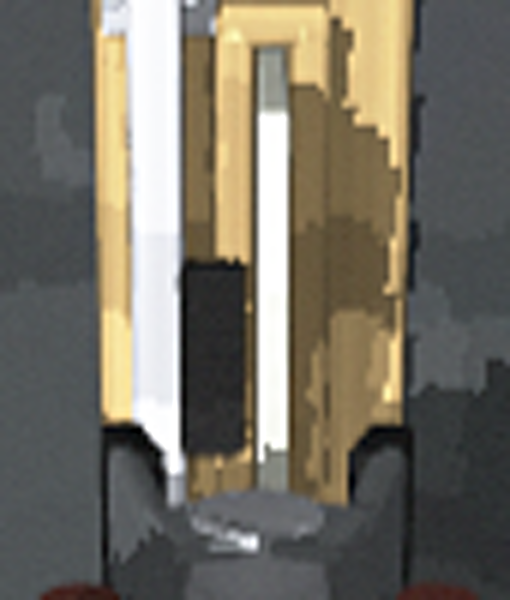

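View pics/z18.png

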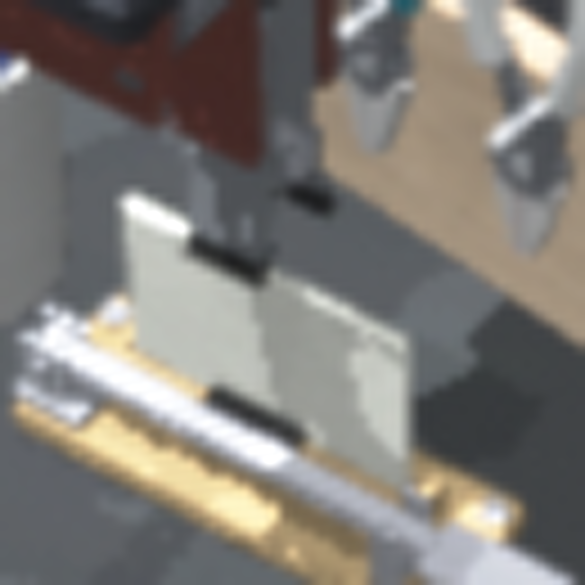

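Run:
```python
from h import *
def up(x0,y0,k,pts): return [((x+.5)/k-.5+x0,(y+.5)/k-.5+y0) for x,y in pts]
W=load('w9');S=load('s9')
w=.15;ex=np.array([np.cos(w),np.sin(w)]);ey=np.array([-np.sin(w),np.cos(w)]);tcp=np.array([524.0,143.0])
def loc(X): d=X[:2]-tcp; return (d@ex).round(1),(d@ey).round(1)
zt=161-24.6-38
for n,p,z in (('cL',(258,110),84),('cR',(291,110),84),('cfarL',(256,440),84),('cfarR',(287,440),84),('jLo',(102,435),zt),('jRo',(412,435),zt),('jLi',(163,460),zt),('jRi',(352,460),zt),('bar',(258,515),zt+38)):
    X=plane(W,*up(240,145,6,[p])[0],z); print(n,X.round(1),loc(X))
for n,p,z in (('sL',(122,198),84),('sR',(409,345),84),('jaw bottom L',(192,245),zt),('jaw bottom R',(266,275),zt),('jaw2 L',(292,193),zt),('jaw2 R',(330,208),zt)):
    X=plane(S,*up(225,155,9,[p])[0],z); print(n,X.round(1),loc(X))
```

```text
cL [516.3 187.8  84. ] (np.float64(-1.0), np.float64(45.4))
cR [520.1 188.4  84. ] (np.float64(2.9), np.float64(45.4))
cfarL [522.1 147.4  84. ] (np.float64(-1.2), np.float64(4.6))
cfarR [525.9 148.   84. ] (np.float64(2.6), np.float64(4.6))
jLo [503.8 150.   98.4] (np.float64(-18.9), np.float64(9.9))
jRo [539.2 155.4  98.4] (np.float64(16.9), np.float64(10.0))
jLi [511.2 148.   98.4] (np.float64(-11.9), np.float64(6.9))
jRi [532.9 151.3  98.4] (np.float64(10.0), np.float64(6.9))
bar [521.1 157.  136.4] (np.float64(-0.8), np.float64(14.2))
sL [515.5 187.2  84. ] (np.float64(-1.8), np.float64(45.0))
sR [528.9  96.   84. ] (np.float64(-2.2), np.float64(-47.2))
jaw bottom L [507.1 152.2  98.4] (np.float64(-15.3), np.float64(11.6))
jaw bottom R [512.5 130.9  98.4] (np.float64(-13.2), np.float64(-10.3))
jaw2 L [537.9 145.7  98.4] (np.float64(14.1), np.float64(0.6))
jaw2 R [540.7 134.7  98.4] (np.float64(15.3), np.float64(-10.7))
```

Emit:
play_rows([
  [0.0015, -0.0003, 0, 0, 1],
  [0.0015, -0.0003, -0.008, 0, 1],
  [0.0015, -0.0003, -0.018, 0, 1],
  [0.0015, -0.0003, -0.028, 0, 1],
  [0.0015, -0.0003, -0.036, 0, 1],
  [0.0015, -0.0003, -0.039, 0, 1],
  [0.0015, -0.0003, -0.039, 0, 1],
  [0.0015, -0.0003, -0.039, 0, 1],
])

```text
t: 13.68
tool_pos: [525.8, 142.7, 122.2]
eef_rot: [0.462, 0.537, -0.461, 0.535]
force: [-0.7, -0.1, -1.6]
opening: 22.2
```

Run:
```python
from h import *
from scipy.spatial.transform import Rotation as R
W=shot('wrist','w10');S=shot('side','s10');c3=shot('top','t10')
s=ctrl.read_state(); print(s['tool_pos'],s['force'],s['moment'],s['t'],s['opening'],R.from_quat(s['eef_rot']).as_matrix().round(3)[:,1])
cv2.imwrite('pics/z19.png',cv2.resize(W['color'][145:265,240:325],None,fx=4.9,fy=4.9,interpolation=cv2.INTER_CUBIC)[:,:,::-1])
cv2.imwrite('pics/z20.png',cv2.resize(S['color'][155:220,225:290],None,fx=9,fy=9,interpolation=cv2.INTER_CUBIC)[:,:,::-1])
```

```text
[525.77250157 142.7354151  122.26952891] [ 0.50392408  0.04301069 -1.48299809] [-0.08617213  0.03646902  0.03787349] 13.825 22.10946118553892 [ 0.989  0.149 -0.001]
```

View pics/z19.png

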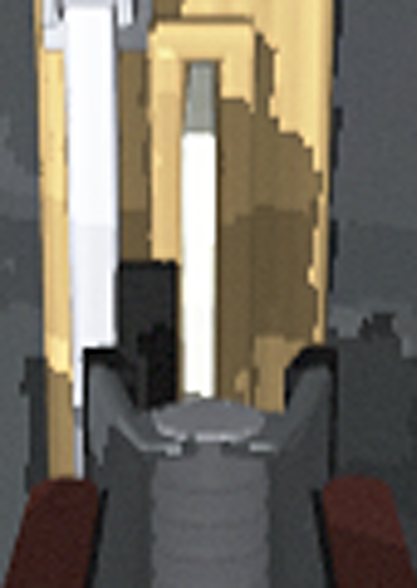

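View pics/z20.png

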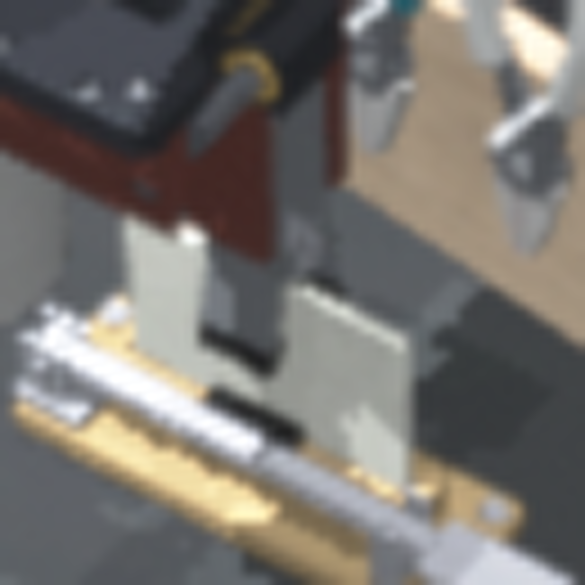

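View pics/w10.png

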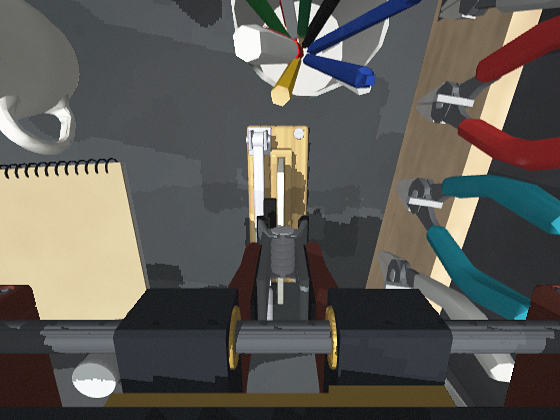

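View pics/s10.png

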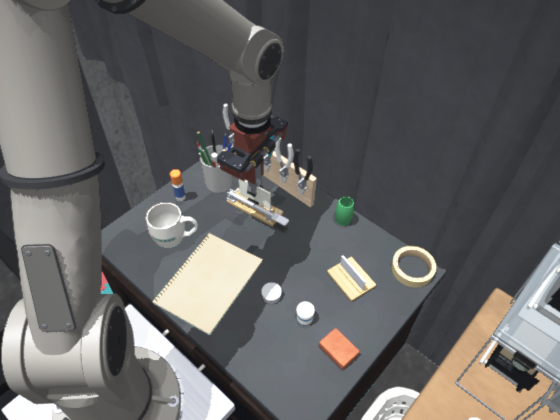

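Run:
```python
from h import *
def up(x0,y0,k,pts): return [((x+.5)/k-.5+x0,(y+.5)/k-.5+y0) for x,y in pts]
W=load('w10');S=load('s10')
w=.15;ex=np.array([np.cos(w),np.sin(w)]);ey=np.array([-np.sin(w),np.cos(w)]);tcp=np.array([525.77,142.74])
def loc(X): d=X[:2]-tcp; return (d@ex).round(1),(d@ey).round(1)
zt=122.2-24.6-38
for n,p,z in (('cL',(183,132),84),('cR',(216,132),84),('botL',(188,62),26),('botR',(215,62),26),('cfarL',(183,390),84),('cfarR',(215,390),84),('jLo',(84,352),zt),('jRo',(337,352),zt),('bar',(210,420),zt+38)):
    X=plane(W,*up(240,145,4.9,[p])[0],z); print(n,X.round(1),loc(X))
# clip back: beyond handles card far end
for n,p,z in (('sL',(125,225),84),('sR',(409,345),84),('jaw bottom L',(200,337),zt),('jaw bottom R',(273,370),zt)):
    X=plane(S,*up(225,155,9,[p])[0],z); print(n,X.round(1),loc(X))
im=W['color'][225:310,240:325];cv2.imwrite('pics/z21.png',cv2.resize(im,None,fx=6.8,fy=6.8,interpolation=cv2.INTER_CUBIC)[:,:,::-1])
```

```text
cL [516.2 187.7  84. ] (np.float64(-2.7), np.float64(45.9))
cR [520.2 188.3  84. ] (np.float64(1.3), np.float64(45.9))
botL [515.9 188.8  26. ] (np.float64(-2.9), np.float64(47.0))
botR [520.  189.4  26. ] (np.float64(1.3), np.float64(47.0))
cfarL [521. 155.  84.] (np.float64(-2.9), np.float64(12.8))
cfarR [525.  155.6  84. ] (np.float64(1.2), np.float64(12.8))
jLo [507.  150.1  59.6] (np.float64(-17.5), np.float64(10.0))
jRo [542.7 155.5  59.6] (np.float64(18.7), np.float64(10.0))
bar [524.2 156.5  97.6] (np.float64(0.5), np.float64(13.8))
sL [509.1 179.8  84. ] (np.float64(-10.9), np.float64(39.1))
sR [528.9  96.   84. ] (np.float64(-3.9), np.float64(-46.7))
jaw bottom L [508.9 153.3  59.6] (np.float64(-15.1), np.float64(13.0))
jaw bottom R [513.6 131.   59.6] (np.float64(-13.8), np.float64(-9.8))
```

View pics/z21.png

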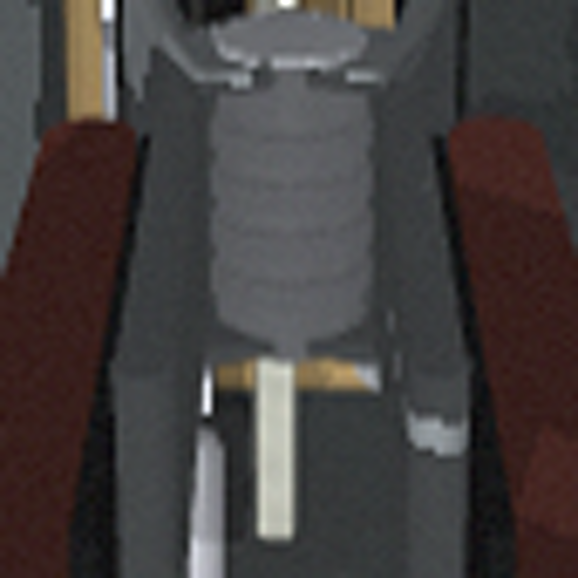

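Run:
```python
from h import *
def up(x0,y0,k,pts): return [((x+.5)/k-.5+x0,(y+.5)/k-.5+y0) for x,y in pts]
W=load('w10')
w=.15;ex=np.array([np.cos(w),np.sin(w)]);ey=np.array([-np.sin(w),np.cos(w)]);tcp=np.array([525.77,142.74])
def loc(X): d=X[:2]-tcp; return (d@ex).round(1),(d@ey).round(1)
z0=122.2-24.6
for n,p,z in (('farL',(257,538),84),('farR',(295,538),84),('barnear',(290,12),z0+5),('barnearaxis',(290,45),z0),('barfar',(290,350),z0),('hL',(115,375),z0+46),('hR',(468,375),z0+46),('base end',(290,388),12)):
    X=plane(W,*up(240,225,6.8,[p])[0],z); print(n,X.round(1),loc(X))
S=load('s9')
for n,p in (('L',(122,198)),('R',(409,345))): print(plane(S,*up(225,155,9,[p])[0],84).round(1))
T=load('t10');cv2.imwrite('pics/z22.png',cv2.resize(T['color'][170:240,190:290],None,fx=7,fy=7,interpolation=cv2.INTER_CUBIC)[:,:,::-1])
```

```text
farL [529.4  98.9  84. ] (np.float64(-2.9), np.float64(-43.9))
farR [533.2  99.5  84. ] (np.float64(0.9), np.float64(-43.9))
barnear [523.5 160.6 102.6] (np.float64(0.4), np.float64(18.0))
barnearaxis [524.2 155.9  97.6] (np.float64(0.4), np.float64(13.2))
barfar [528.5 127.2  97.6] (np.float64(0.4), np.float64(-15.8))
hL [513.7 148.3 143.6] (np.float64(-11.1), np.float64(7.3))
hR [536.7 151.8 143.6] (np.float64(12.1), np.float64(7.3))
base end [536.2  75.7  12. ] (np.float64(0.3), np.float64(-67.8))
[515.5 187.2  84. ]
[528.9  96.   84. ]
```

View pics/z22.png

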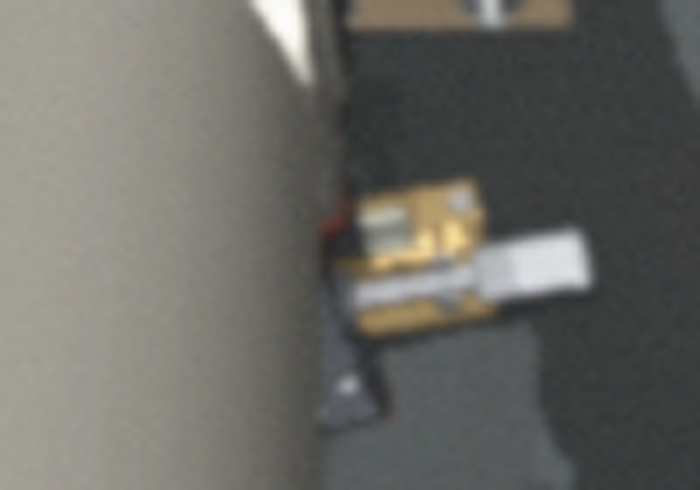

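Emit:
play_rows([
  [-0.0007, 0.0004, 0, 0, 1],
  [-0.0014, 0.0008, -0.001, 0, 1],
  [-0.0014, 0.0008, -0.001, 0, 1],
  [-0.0014, 0.0008, -0.001, 0, 1],
  [-0.0014, 0.0008, -0.001, 0, 1],
  [-0.0014, 0.0008, -0.001, 0, 1],
])

```text
t: 14.58
tool_pos: [524.4, 143.5, 121.3]
eef_rot: [0.462, 0.537, -0.461, 0.535]
force: [-0.1, 0.1, -0.9]
opening: 22.0
```

Run:
```python
from h import *
W=shot('wrist','w11');S=shot('side','s11');T=shot('top','t11')
s=ctrl.read_state(); print(s['tool_pos'],s['force'],s['moment'],s['t'],s['opening'])
cv2.imwrite('pics/z23.png',cv2.resize(W['color'][145:265,240:325],None,fx=4.9,fy=4.9,interpolation=cv2.INTER_CUBIC)[:,:,::-1])
cv2.imwrite('pics/z24.png',cv2.resize(W['color'][225:310,240:325],None,fx=6.8,fy=6.8,interpolation=cv2.INTER_CUBIC)[:,:,::-1])
```

```text
[524.37384368 143.53972935 121.27584553] [ 0.57619474  0.29669667 -0.89992685] [-0.0711616   0.06723076 -0.02407657] 14.725 22.01698932227785
```

View pics/z23.png

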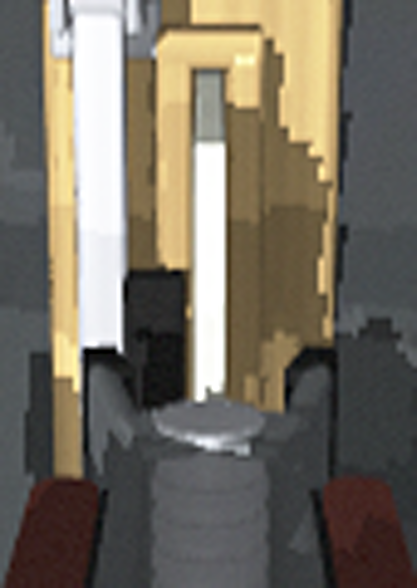

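View pics/z24.png

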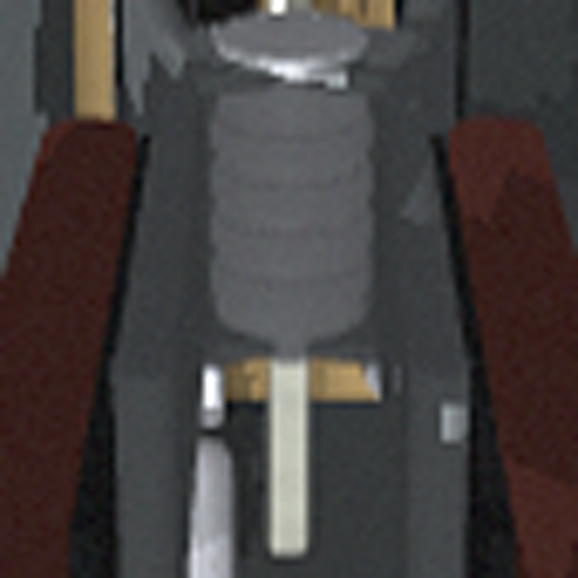

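View pics/t11.png

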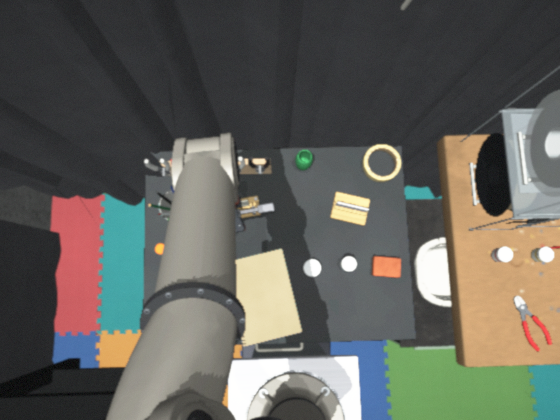

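```bash
python3 -c "
from rig import ctrl
print(ctrl.finish_job()); s=ctrl.read_state(); print(s['t'],s['opening'],s['force'])"
```

```text
the job is handed in; nothing more can be done
None
the job is handed in; nothing more can be done
```

The latch is closed, and the clip is held wide open over the middle of the card. I handed the job in at 14.7 s; no verdict was reported.

- **Latch:** I pushed the tab down its arc with closed fingers until it stopped, with the tab top at about 34 mm and 13–18 N of push. The later pictures show the bar lying in its catch.
- **Clip:** I squeezed it to its stop at 25 N, with a finger opening of about 22 mm. I then lifted it straight off the rail, carried it over and lowered it onto the card.
- **Last checks:**
  - In the wrist view the clip is centred on the card to within about 1 mm across.
  - Its jaw tips are about 25 mm below the top edge, and the barrel is about 5–6 mm above it. That height is worked out from where the clip sat when gripped, not measured directly.
  - The contact force is near zero, and the card stands upright in its groove.
  - The other things look unmoved in the last top picture.
- **Disagreements:** The wrist and side cameras differ by 2–4 mm on the clip's position along the card. I went with the wrist view, because it measured the card's width correctly (89.8 mm). A mid-descent correction overshot by about 1.3 mm because the arm was still settling when I took that picture, so I took it back.

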